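Show the colour reference plate to the bench camera

ROBOT

A 6-joint arm with a two-finger parallel gripper is mounted at the origin on the work surface. World frame = base frame: x ahead of the robot, y to its left, z up, the work surface at z = 0. Lengths are in m, angles in rad, forces in N, time in s.
With the tool pointing down it reaches from about 0.3 to 0.775 m from the base axis. Payload 14.6 kg.
Tool frame: the origin (TCP) lies on the mounting face of the last link; the fingertips stand 199 mm ahead of it and the grasp point (between the pads) lies 180 mm ahead of it; z points along the fingers, y is the line along which they close (so a half turn about z gives the same grasp; the last joint's range is limited). The gripper opens to 94 mm and grips with 3 to 60 N. Pads are 16 mm wide; open, the fingers measure 119 mm over their backs; the gripper's body (75 mm by 177 mm) begins 78 mm behind the grasp point.
Start: joints at [-1.251, 0.3, 1.521, -0, 1.321, -0.067], TCP at [0.207, -0.509, 0.405] pointing down, gripper open.
Joint ranges: [-3.03, 3.03], [-0.79, 2.21], [0.23, 2.52], [-1.04, 4.18], [0, 3.07], [-2.55, 2.55]. Speed limits (rad/s): [2.22, 2.22, 2.57, 3.14, 3.14, 3.14].

INTERFACE

Orientations are given as a unit quaternion [x, y, z, w].
In Python, from bench import env gives the robot as it stands.
- The arm moves only by the tool servo_tool, never from a script. Its argument "series" is text: rows parted by semicolons, each of 7 numbers parted by spaces: the closure, from -1 (fully open) to 1 (shut), then the shift along the world's x, y, z in units of 60 mm (1.0 is 60 mm), then the turn, a rotation vector about the world's x, y, z in units of 10 degrees (1.0 is 10 degrees). In form: grip tx ty tz wx wy wz; .... A call has 1 to 12 rows; each row is the pose to reach, as a shift and turn from the pose commanded when the call began; what a row does not reach only later rows make up. A row lasts 1/8 s, in which the tool goes at most 62.5 mm and 10.7 degrees, less where a joint would pass 70% of its speed; a pose out of reach is approached as far as the arm can. A call with a gripper value outside its range is refused whole. The fingers move at their own pace and stop on an object; "force" is the grip in N (left out, the last holds). Time passes only in rows, so rows that repeat a pose let the fingers close. It gives the time, the measured TCP pose, the force, the opening and the grip force at its end, in the units of the state.
- env.sense(): the state, without advancing time (a new reading comes with each control period).
- env.camera(name): name is "side" or "top" or "wrist"; returns the picture (480x640x3 uint8, blue, green, red); there is no depth.
- env.get_calibration(name): a dict with "fovy" (degrees; the focal length in pixels is half the picture's height over the tangent of half this angle, whatever the lens; pixels are square), "cx", "cy" (the principal point, pixels), "dist_coeffs" ([k1, k2, p1, p2, k3] as OpenCV has them; the pictures are not rectified), "rvec" (rotation vector, rad) and "tvec" (3), from world to camera coordinates, as OpenCV has them. Camera axes: x right, y down, z forward; pixel columns grow to the right and rows downward; lengths in m; the calibration is good to about 2 mm. A picture is of the moment at which its call begins: read the wrist's pose just before it. get_calibration takes no time and is no camera call; for the wrist camera it gives the pose at the moment of the call.
- env.hand_in(): hands the job in; it is judged then, once.
Trained networks look in the newest picture that a camera, given by its name, has taken for a name from the list of things; names that differ only in an ending like _2 or _b are one class to them, and where a whole thing is asked for, a point or a joint stands for the part that bears it (a point fixed in the world has none). Each returns a list of dicts, best first, with "p" (0 to 1); they miss things now and then, are a little off and sometimes report something else, mostly with a low value. They report only what shows in the picture. A call takes as long as a camera call. They do not tell look-alikes from the thing itself.
- env.find_in(camera, name): "extent" ([left, top, right, bottom] in pixels, round what is visible of it).
- env.mark_of(camera, name): "xy" ([column, row] in pixels: a listed point, or the origin of a listed thing).
The state is a dict: "t": time; "joint_pos": joint angles; "dq": joint speeds; "effort": joint torques, N m; "tool_pos": TCP position; "orientation": TCP orientation; "contact_force": force on the tool from outside, world axes, zero at the start; "wrist_torque": the same for the moment, N m; "opening": opening from 0.0 (shut) to 1.0 (fully open); "grasp_force": force on a finger pad.
Only numpy, scipy, OpenCV 4.12 (cv2) and the standard library are available. Lean on these libraries where they do the work, as an engineer would, in place of code of your own. Each camera call takes 0.05 s, during which the arm holds its last target. There are 200 camera calls.

TASK

Lift the flap of the grey dust case and swing it right back past upright, then draw the colour plate (orange tab) straight up out of its slot. Hold it upright in front of the bench camera, about 10 cm from the lens, centred on it and square to it with the coloured patches facing the lens, and finish while still holding it there. Leave the flap open and the grey plate (blue tab) in its slot, do not touch the camera, and leave the carton, jar and dish where they are.

Things in the scene. Friction and masses are not known exactly. Their poses are not given: they have to be found in the camera images.
- case: Grey dust case, fixed, 150 (own x) x 140 (y) x 120 mm high, walls 5, open top under the flap. Origin: centre of underside. Flap hinged on the +x rim; -x is the front. Inside, a black insert (top 55 mm up) has two slots 8 (x) x 62 (y) mm, 45 deep, at own x = -45 and -1 mm; which plate is in which slot varies. Plates stand on a floor 10 mm up: tab tops 8 mm under the rim.
- flap (a joint): Hinge angle of the white cover flap: 0 shut (level on the rim), pi/2 upright, 2.0 the stop, leaning back away from the front. Starts at 0 to 0.2. Stiff hinge (0.18 N m friction): the flap stays where it is left. Flap 158 x 146 x 6 mm, 140 g, its top face 7 mm above the hinge line when shut.
- flap_grip (a point): Grip point on the black fin near the flap's front edge. Fin 24 mm wide (along the hinge line: pinch this width), 8 thick, 32 proud of the flap's top face; this point is on its middle, 25 mm above that face. It is 134 mm from the hinge line along the flap and 32 mm off it along the flap's outward normal (own z, pointing away from the front when the flap is upright).
- flap_hinge (a point): Midpoint of the flap's hinge line, on the rim at the case's +x side, 120 mm above the bench; axes as the case (hinge line along y).
- color_plate: Colour plate, 50-105 g: white panel 6 mm thick (own x), 60 wide (y), 70 tall (z); nine coloured patches on the side own +x points out of, plain grey behind. Orange tab 10 thick, 24 wide, 32 tall on the middle of its top edge (102 tall in all). Origin: middle of the bottom edge. In the case it stands upright, own x along the case's x (patches towards the hinge).
- tab_grip (a point): Middle of the orange tab, 90 mm above the colour plate's origin (12 mm below the tab's top); pinch the tab's 24 mm width along the plate's y.
- patch_center (a point): Centre of the patch side of the colour plate: 35 mm above its origin, on the surface. Axes as the plate: x points out of the patch side.
- patch_ahead (a point): Imaginary point 100 mm straight out from the centre of the patch side of the colour plate; it falls on the lens when the plate is held rightly.
- grey_plate: The other plate, same shape and mass, grey patches and a blue tab; stands in the other slot and stays there. Origin: middle of its bottom edge.
- camera: Bench camera, fixed: grey foot 100 x 100 x 14 mm, steel post, white housing 70 x 64 x 56 mm (its top 178 mm above the bench), black round lens barrel 48 mm across in front. Origin: on the bench under the housing, z up. The lens looks level along own -x (roughly towards the robot).
- lens (a point): Centre of the camera's lens front: own x = -46 mm, y = 0, 150 mm above the bench. Axes as the camera: the lens looks along -x.
- carton: Blue carton 65 x 105 x 36 mm lying on the bench, 120 g, bystander. Origin: centre of its underside.
- jar: Amber glass jar, white cap, 54 mm across, 75 mm tall, bystander. Origin: centre of its underside.
- dish: Closed petri dish 90 mm across, 16 mm tall, bystander. Origin: centre of its underside.
Mind the look-alikes: they are no part of the job. There is more than one size of the case; the one meant has the size given above.

How it is judged:
On the way, in this order (a step that is already met when the one before it is completed fails the run):
1. the flap is swung back past upright (value of joint flap above 1.58 rad), for 0.2 s.
2. the colour plate is drawn up clear of its slot, gripped by the fingers (z of color_plate in the frame of case above 0.06 m and contact force between the fingers and color_plate above 1 N and contact force between color_plate and case below 0.2 N), for 0.1 s.
At the end, for the whole second after the job is handed in: Colour plate held still in the fingers, patch side 65-135 mm before the lens, within 20 mm of its axis sideways and in height, facing it and upright to 0.2 rad, touching neither camera nor case; flap open over 1.5 rad; grey plate within 15 mm of its place (x of patch_center in the frame of lens between -0.135 and -0.065 m and y of patch_center in the frame of lens between -0.02 and 0.02 m and z of patch_center in the frame of lens between -0.02 and 0.02 m and x of patch_ahead in the frame of lens above -0.05 m and angle between the x axis of color_plate and the x axis of camera, either way round below 0.2 rad and angle between color_plate's own z axis and vertical below 0.2 rad and linear speed of color_plate below 0.02 m/s and contact force between the fingers and color_plate above 1 N and contact force between color_plate and camera below 0.1 N and contact force between color_plate and case below 0.1 N and value of joint flap above 1.5 rad and distance of grey_plate from where it was at the start of the episode below 0.015 m); the arm keeps its last pose, push and grip.
It fails at once if the camera is touched (contact force between any of the arm, the fingers, color_plate and camera above 0.5 N).
It fails at once if the grey plate is pulled out of its place (distance of grey_plate from where it was at the start of the episode above 0.03 m).
It fails at once if the carton, jar or dish is displaced by more than 30 mm (distance of any of carton, jar, dish from where it was at the start of the episode above 0.03 m).
It also fails if it takes over 54 s, if anything falls off the work surface, if the arm or the gripper's body presses on something with over 40 N, if the wrist force passes 120 N, or if a joint passes its speed limit or range.

## Working session

There is one attempt and no reset: what is moved stays moved. The work goes in short steps, Python scripts to look and compute and a tool call to move; the robot and the scene stay as the last step left them, time stands still between calls to the robot, and variables do not carry over. Pictures are saved under pics/ and viewed, at most 10 in all, crops included, and the job is handed in when it is done.

Besides the shell and the picture viewer there is one more tool, called after "Request:" in YAML: its name, and indented under it one key for each argument. servo_tool: Moves the arm, as the interface text tells. Its arguments: {"type":"object","properties":{"series":{"type":"string"},"force":{"type":"number"}},"required":["series"]}

```bash
mkdir -p pics; cat > h.py <<'E'
import numpy as np, cv2
from scipy.spatial.transform import Rotation as R
from scipy.optimize import least_squares
from bench import env
def cal(n):
    c=env.get_calibration(n); f=240/np.tan(np.radians(c["fovy"])/2)
    K=np.array([[f,0,c["cx"]],[0,f,c["cy"]],[0,0,1]]); return K,np.array(c["dist_coeffs"],float),np.array(c["rvec"],float),np.array(c["tvec"],float)
def proj(c,P): return cv2.projectPoints(np.atleast_2d(np.array(P,float)),c[2],c[3],c[0],c[1])[0][:,0]
def ray(c,uv):
    u=cv2.undistortPoints(np.array([[uv]],float),c[0],c[1])[0,0]; Rm=cv2.Rodrigues(c[2])[0]
    d=Rm.T@np.array([u[0],u[1],1]); return -Rm.T@c[3],d/np.linalg.norm(d)
def onz(c,uv,z): o,d=ray(c,uv); return o+d*(z-o[2])/d[2]
def tri(obs):
    A=np.zeros((3,3));b=np.zeros(3);L=[]
    for c,uv in obs:
        o,d=ray(c,uv);M=np.eye(3)-np.outer(d,d);A+=M;b+=M@o;L.append((o,M))
    p=np.linalg.solve(A,b); return p,[np.linalg.norm(M@(p-o)) for o,M in L]
E
python3 - <<'E'
from h import *
s=env.sense();print(s)
ims=[]
for n in("side","top","wrist"):
    im=env.camera(n);cv2.imwrite(f"pics/{n}0.png",im);ims.append(im)
    print(n,np.round(ray(cal(n),(320,240)),3).tolist())
    if n=="wrist":continue
    for t in("case","flap_grip","flap_hinge","color_plate","tab_grip","grey_plate","camera","lens","carton","jar","dish"):
        print(n,t,[(np.round(x["xy"]).tolist(),round(x["p"],2)) for x in env.mark_of(n,t)][:4], [(np.round(x["extent"]).tolist(),round(x["p"],2)) for x in env.find_in(n,t)][:3] if t in("case",) else "")
E
```

```text
{'t': 0.0, 'joint_pos': array([-1.25061794e+00,  3.00478347e-01,  1.52162396e+00,  1.97547792e-05,
        1.32073038e+00, -6.65979213e-02]), 'dq': array([-0.00019522,  0.00030111, -0.00105787,  0.00189211,  0.00151426,
        0.00018792]), 'effort': array([-1.23394613e-03, -5.31811130e+01, -3.52735198e+01,  7.07580778e-02,
        2.44371418e-02, -1.32050814e-04]), 'tool_pos': array([ 0.20744871, -0.50933071,  0.40406408]), 'orientation': array([ 9.81358999e-01,  1.92182545e-01, -6.89097804e-05, -6.16249813e-04]), 'contact_force': array([-0.83403611,  0.38043851,  0.29126024]), 'wrist_torque': array([-0.00063899, -0.00898971, -0.04527788]), 'grasp_force': 0.0, 'opening': 0.9988607965299963}
side [[0.355, 0.51, 0.749], [0.275, -0.594, -0.757]]
side case [([402.0, 210.0], 0.85), ([324.0, 160.0], 0.84), ([393.0, 285.0], 0.57)] [([356.0, 139.0, 456.0, 236.0], 0.9), ([354.0, 226.0, 444.0, 316.0], 0.85), ([291.0, 111.0, 359.0, 181.0], 0.59)]
side flap_grip [([338.0, 132.0], 0.73), ([436.0, 156.0], 0.71), ([420.0, 261.0], 0.71), ([291.0, 203.0], 0.26)] 
side flap_hinge [([368.0, 246.0], 0
[... 474 characters left out ...]
([330.0, 308.0], 0.85), ([463.0, 178.0], 0.57), ([390.0, 174.0], 0.32)] [([298.0, 275.0, 366.0, 347.0], 0.94), ([392.0, 230.0, 486.0, 333.0], 0.71), ([433.0, 135.0, 511.0, 212.0], 0.58)]
top flap_grip [([325.0, 336.0], 0.84), ([449.0, 309.0], 0.66), ([473.0, 187.0], 0.66)] 
top flap_hinge [([487.0, 142.0], 0.66), ([338.0, 280.0], 0.59)] 
top color_plate [] 
top tab_grip [] 
top grey_plate [([196.0, 200.0], 0.52)] 
top camera [([195.0, 197.0], 0.87)] 
top lens [([181.0, 209.0], 0.57)] 
top carton [([146.0, 295.0], 0.66)] 
top jar [([249.0, 303.0], 0.68)] 
top dish [([389.0, 175.0], 0.95), ([146.0, 296.0], 0.67), ([447.0, 311.0], 0.44)] 
wrist [[0.274, -0.481, 0.385], [-0.215, -0.084, -0.973]]
```

View pics/side0.png

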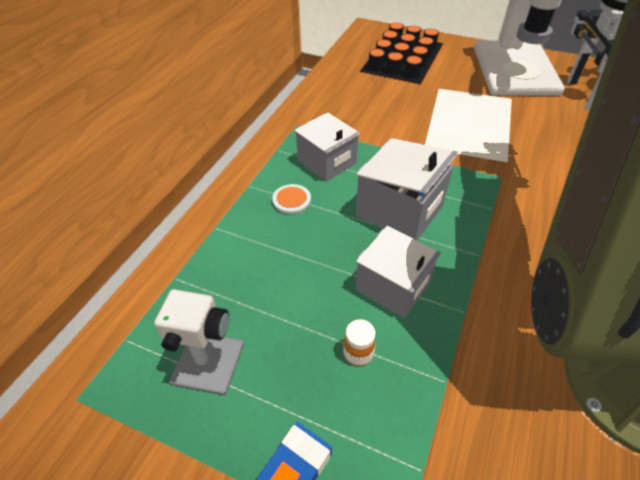

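View pics/top0.png

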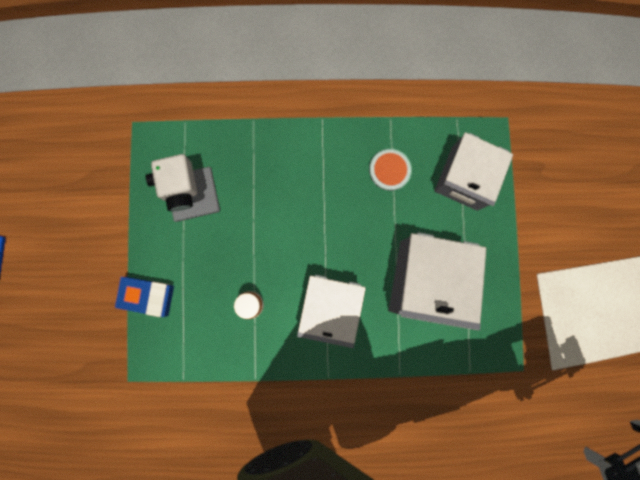

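Side view: three cases at (402,195), (397,270) and (325,147). In the top view they are at (442,280), (332,308) and (475,172). The first looks the largest, which would fit 150x140x120. The camera is at side (200,340), the jar at (360,343), the dish at (292,199) and the carton at (295,460). I'll confirm the size in one enlarged crop.

```bash
python3 - <<'E'
from h import *
a=cv2.imread("pics/side0.png")[125:245,345:465];b=cv2.imread("pics/top0.png")[220:340,385:505]
k=lambda i:cv2.resize(i,(400,400),interpolation=cv2.INTER_CUBIC)
cv2.imwrite("pics/crop1.png",np.hstack([k(a),k(b)]))
T=cal("top");S=cal("side")
for n,f,s in(("big",(449,309),(436,156)),("mid",(325,336),(420,261)),("far",(473,187),(338,132))): print(n,tri([(T,f),(S,s)]))
for q in((411,233),(486,245),(479,328),(398,314)):print(onz(T,q,.13).round(3))
for q in((307,276),(365,286),(355,338),(300,328)):print("mid",onz(T,q,.1).round(3))
E
```

```text
big (array([ 0.4441849 , -0.2320053 ,  0.17311405]), [np.float64(0.002771497435144747), np.float64(0.0027714974351447427)])
mid (array([ 0.40169621, -0.01369658,  0.11340134]), [np.float64(0.001591807779634223), np.float64(0.0015918077796342302)])
far (array([ 0.67850955, -0.30717628,  0.11424113]), [np.float64(0.0020315610082065646), np.float64(0.0020315610082064874)])
[ 0.587 -0.178  0.13 ]
[ 0.562 -0.321  0.13 ]
[ 0.408 -0.3    0.13 ]
[ 0.438 -0.148  0.13 ]
mid [0.512 0.017 0.1  ]
mid [ 0.491 -0.092  0.1  ]
mid [ 0.394 -0.071  0.1  ]
mid [0.415 0.032 0.1  ]
```

View pics/crop1.png

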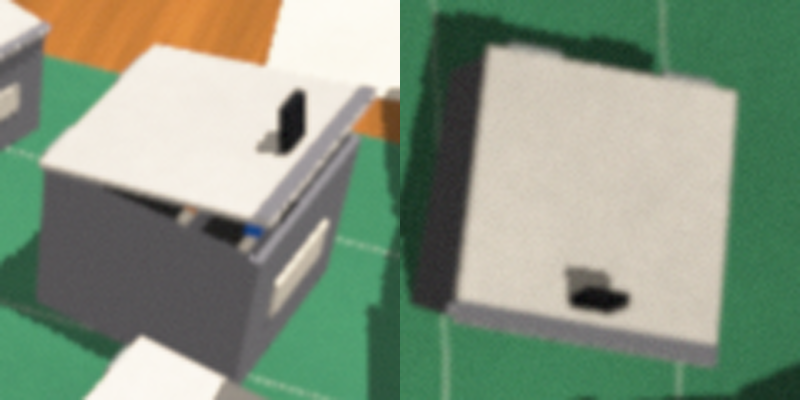

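```bash
python3 - <<'E'
from h import *
T=cal("top");S=cal("side")
t=lambda x,y:(385+(x-400)/3.333-.35,220+y/3.333-.35); s=lambda x,y:(345+x/3.333-.35,125+y/3.333-.35)
def fl(p,a,y,n): # along flap from hinge, y, normal
    X,Y,yaw,phi,off=p; c,sn=np.cos(phi),np.sin(phi)
    v=np.array([.075-a*c+n*sn, y, .12+a*sn+n*c]); return R.from_euler("z",yaw).apply(v)+[X,Y,0]
def cs(p,v): return R.from_euler("z",p[2]).apply(v)+[p[0],p[1],0]
obs=lambda p:[(T,t(485,45),fl(p,p[4],.073,.007)),(T,t(738,92),fl(p,p[4],-.073,.007)),(T,t(718,345),fl(p,.158+p[4],-.073,.007)),(T,t(458,303),fl(p,.158+p[4],.073,.007)),
(S,s(155,45),fl(p,p[4],-.073,.007)),(S,s(40,160),fl(p,p[4],.073,.007)),(S,s(255,220),fl(p,.158+p[4],.073,.007)),(S,s(372,88),fl(p,.158+p[4],-.073,.007)),
(S,s(245,378),cs(p,[-.075,.07,0])),(S,s(38,300),cs(p,[.075,.07,0])),(S,s(258,262),cs(p,[-.075,.07,.12])),(S,s(293,92),fl(p,.134,0,.039)),(T,t(600,298),fl(p,.134,0,.035))]
res=lambda p:np.concatenate([proj(c,P)[0]-uv for c,uv,P in obs(p)])
r=least_squares(res,[.5,-.24,-.17,.15,0],loss="soft_l1");print(r.x.round(4),r.fun.reshape(-1,2).round(1).tolist())
p=r.x
print("hinge",cs(p,[.075,0,.12]),"grip",fl(p,.134,0,.032))
# camera
z=env.get_calibration("top")
print("lens", tri([(T,(181,209)),(S,(224,327))]), "cam foot",onz(T,(195,197),0),onz(S,(215,360),0))
E
```

```text
[ 0.4951 -0.2334 -0.2087  0.2038 -0.0066] [[0.9, -2.1], [-0.4, -1.6], [-1.2, 5.1], [-1.8, 3.4], [-1.3, -1.7], [-2.2, -1.0], [2.8, -1.3], [0.6, -1.5], [-3.8, 5.1], [-0.3, -0.3], [1.0, 0.1], [0.2, 0.9], [1.2, 0.2]]
hinge [ 0.56844027 -0.24893208  0.12      ] grip [ 0.44639701 -0.22308561  0.17845854]
lens (array([0.63886109, 0.24796489, 0.13965383]), [np.float64(0.0008926442388693617), np.float64(0.000892644238869192)]) cam foot [0.68634341 0.25340682 0.        ] [0.68445134 0.25111847 0.        ]
```

The big case fits: about 146 x 158 mm flap, grip height about 0.175. The other two are about 100 mm tall. The flap is ajar by roughly 0.2 rad. I'll move the wrist camera above the fin to refine this.

Request:
servo_tool:
  series: "-1 3.2 4.8 1.0 0 0 -3.4;-1 3.2 4.8 1.0 0 0 -3.4;-1 3.2 4.8 1.0 0 0 -3.4;-1 3.2 4.8 1.0 0 0 -3.4;-1 3.2 4.8 1.0 0 0 -3.4;-1 3.2 4.8 1.0 0 0 -3.4;-1 3.2 4.8 1.0 0 0 -3.4;-1 3.2 4.8 1.0 0 0 -3.4;-1 3.2 4.8 1.0 0 0 -3.4;-1 3.2 4.8 1.0 0 0 -3.4"

```text
t: 2.6
tool_pos: [0.3991, -0.2221, 0.4645]
orientation: [0.995, -0.104, -0.0, -0.0]
contact_force: [-0.6, 0.7, 0.3]
opening: 1.0
grasp_force: 0.0
```

```bash
python3 - <<'E'
from h import *
s=env.sense();print(s["tool_pos"],s["orientation"],s["joint_pos"].round(2))
c=cal("wrist");np.save("w1.npy",np.array([c[2],c[3]]))
im=env.camera("wrist");cv2.imwrite("pics/wrist1.png",im)
for n in("flap_grip","flap_hinge","tab_grip","color_plate"):print(n,[(np.round(x["xy"],1).tolist(),round(x["p"],2)) for x in env.mark_of("wrist",n)][:3])
print(proj(c,[[.446,-.223,.178],[.444,-.232,.173],[.5684,-.249,.12]]))
E
```

```text
[ 0.39907432 -0.22211298  0.46448544] [ 9.94589775e-01 -1.03880488e-01 -1.37025979e-04 -6.45864516e-05] [-0.59  0.05  1.68 -0.    1.42  1.19]
flap_grip [([303.0, 177.3], 0.78), ([87.7, 276.9], 0.6)]
flap_hinge [([90.5, 158.7], 0.78)]
tab_grip []
color_plate []
[[310.09499066 181.56064841]
 [324.38231828 181.01171362]
 [311.91898234   1.96451975]]
```

View pics/wrist1.png

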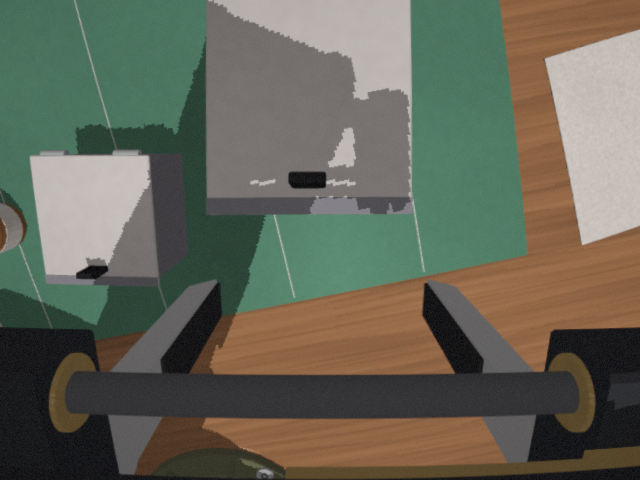

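Wrist view: the fin is at (307,180) and the flap's front corners are at (207,198) and (411,197). The edges run vertical, so the tool is aligned with the case. I'll refit with this view included.

```bash
cat >> h.py <<'E'
def fl(p,a,y,n):
    X,Y,yaw,phi=p[:4]; c,sn=np.cos(phi),np.sin(phi)
    return R.from_euler("z",yaw).apply([.075-a*c+n*sn, y, .12+a*sn+n*c])+[X,Y,0]
def cs(p,v): return R.from_euler("z",p[2]).apply(v)+[p[0],p[1],0]
E
python3 - <<'E'
from h import *
T=cal("top");S=cal("side");w=np.load("w1.npy");c=cal("wrist");W=(c[0],c[1],w[0],w[1])
t=lambda x,y:(385+(x-400)/3.333-.35,220+y/3.333-.35); s=lambda x,y:(345+x/3.333-.35,125+y/3.333-.35)
obs=lambda p:[(T,t(485,45),fl(p,p[4],.073,.007)),(T,t(738,92),fl(p,p[4],-.073,.007)),(T,t(718,345),fl(p,.158+p[4],-.073,.007)),(T,t(458,303),fl(p,.158+p[4],.073,.007)),
(S,s(155,45),fl(p,p[4],-.073,.007)),(S,s(40,160),fl(p,p[4],.073,.007)),(S,s(255,220),fl(p,.158+p[4],.073,.007)),(S,s(372,88),fl(p,.158+p[4],-.073,.007)),
(S,s(38,300),cs(p,[.075,.07,0])),(S,s(258,262),cs(p,[-.075,.07,.12])),(S,s(293,92),fl(p,.134,0,.039)),
(W,(206.5,198),fl(p,.158+p[4],.073,.007)),(W,(411,197),fl(p,.158+p[4],-.073,.007)),(W,(307,180),fl(p,.134,0,.039))]
sel=[np.array([1,1,1,1,1,1,1,1,1,1,1,1,1,1]),np.array([1,1,0,0,1,1,1,1,1,1,1,1,1,1])]
for k in sel:
    res=lambda p:np.concatenate([(proj(c,P)[0]-uv)*kk*(1 if c is not W else .7) for (c,uv,P),kk in zip(obs(p),k)])
    r=least_squares(res,[.5,-.24,-.2,.15,0],loss="soft_l1");p=r.x;print(p.round(4),r.fun.reshape(-1,2).round(1).tolist())
    print("hinge",cs(p,[.075,0,.12]).round(4),"grip",fl(p,.134,0,.032).round(4))
np.save("p.npy",p)
print("fin top from T/S/W:",tri([(W,(307,180)),(S,s(292,92)),(T,t(600,297))]))
E
```

```text
[ 0.4951 -0.2325 -0.2151  0.2036 -0.0119] [[1.1, -4.9], [-0.4, -3.9], [-1.7, 2.5], [-2.1, 0.2], [-3.2, -1.9], [-4.5, -1.5], [-0.3, -1.6], [-1.8, -1.5], [-0.5, -0.2], [0.6, 0.4], [-0.0, 1.3], [-0.3, 2.7], [1.1, 4.6], [0.6, 0.1]]
hinge [ 0.5683 -0.2485  0.12  ] grip [ 0.4464 -0.2218  0.1784]
[ 0.4952 -0.2325 -0.2227  0.196  -0.0092] [[1.3, -3.8], [-0.2, -2.3], [-0.0, 0.0], [-0.0, 0.0], [-1.8, -1.8], [-3.5, -1.6], [0.6, -0.7], [-0.5, -0.6], [-0.6, -0.5], [0.1, 0.4], [-0.1, 1.8], [-0.6, 4.8], [0.3, 7.7], [0.2, 0.3]]
hinge [ 0.5684 -0.2491  0.12  ] grip [ 0.4463 -0.2214  0.1775]
fin top from T/S/W: (array([ 0.44842652, -0.22069969,  0.18844137]), [np.float64(0.0011401068991433283), np.float64(0.000610469189023267), np.float64(0.0014886977075297572)])
```

Request:
servo_tool:
  series: "-1 0.8 0 -0.6 0 0 0;-1 0.8 0 -1.2 0 0 0;-1 0.8 0 -1.75 0 0 0;-1 0.8 0 -1.75 0 0 0;-1 0.8 0 -1.75 0 0 0;1 0.8 0 -1.75 0 0 0;1 0.8 0 -1.75 0 0 0;1 0.8 0 -1.75 0 0 0;1 0.8 0 -1.75 0 0 0;1 0.8 0 -1.75 0 0 0;1 0.8 0 -1.75 0 0 0"
  force: 25

```text
t: 4.22
tool_pos: [0.4475, -0.2213, 0.3596]
orientation: [0.995, -0.103, -0.0, -0.0]
contact_force: [-0.9, -0.3, -0.1]
opening: 0.394
grasp_force: 0.0
```

```bash
python3 - <<'E'
from h import *
s=env.sense();print(s["tool_pos"],s["orientation"],s["joint_pos"].round(2),s["opening"]*94,s["grasp_force"],s["contact_force"])
p=np.load("p.npy")
q=s["tool_pos"]+R.from_quat(s["orientation"]).apply([0,0,.18]);print("grasp",q)
H=cs(p,[.075,0,.12]);u=R.from_euler("z",-.21).apply([1,0,0])
# path: grip angle about hinge
r0=(q-H);a0=np.arctan2(r0[2],-(r0@u));rad=np.hypot(r0[2],r0@u);print("rad",rad,"phi",a0-np.arctan2(.032,.134))
y=np.array([.208,.978,0])
for i,ph in enumerate(np.linspace(a0,1.86+np.arctan2(.032,.134),13)):
    th=.45*(ph-a0); g=H-u*rad*np.cos(ph)+[0,0,rad*np.sin(ph)]
    g+= (q-H)-((q-H)@u)*u-[0,0,(q-H)[2]]
    Rt=R.from_rotvec(y*th)*R.from_quat(s["orientation"]); tcp=g-Rt.apply([0,0,.18])
    print(i,round(ph-.2344,2),((tcp-s["tool_pos"])/.06).round(2),(y*np.degrees(th)/10).round(2))
E
```

```text
[ 0.44747783 -0.22134961  0.35962927] [ 9.94669344e-01 -1.03115933e-01 -2.07414644e-05 -1.62068185e-05] [-0.53  0.23  1.72  0.    1.19  1.24] 37.03383085272063 0.0 [-0.94783234 -0.30452504 -0.13398791]
grasp [ 0.44747101 -0.22134304  0.17962927]
rad 0.13761961014981303 phi 0.21372493514152496
0 0.21 [0. 0. 0.] [0. 0. 0.]
1 0.35 [ 0.33 -0.07  0.27] [0.07 0.35 0.  ]
2 0.49 [ 0.7  -0.15  0.5 ] [0.15 0.69 0.  ]
3 0.63 [ 1.1  -0.23  0.69] [0.22 1.04 0.  ]
4 0.76 [ 1.52 -0.32  0.84] [0.29 1.38 0.  ]
5 0.9 [ 1.96 -0.42  0.94] [0.37 1.73 0.  ]
6 1.04 [ 2.42 -0.52  0.99] [0.44 2.08 0.  ]
7 1.17 [ 2.89 -0.61  0.99] [0.52 2.42 0.  ]
8 1.31 [ 3.36 -0.71  0.94] [0.59 2.77 0.  ]
9 1.45 [ 3.82 -0.81  0.83] [0.66 3.11 0.  ]
10 1.59 [ 4.27 -0.91  0.68] [0.74 3.46 0.  ]
11 1.72 [ 4.71 -1.    0.47] [0.81 3.81 0.  ]
12 1.86 [ 5.12 -1.09  0.21] [0.88 4.15 0.  ]
```

Request:
servo_tool:
  series: "1 0 0 0 0 0 0;1 0 0 0 0 0 0;1 0 0 0 0 0 0;1 0 0 0 0 0 0"

```text
t: 4.72
tool_pos: [0.4473, -0.2221, 0.3597]
orientation: [0.995, -0.103, 0.0, 0.001]
contact_force: [-2.5, -9.9, -0.3]
opening: 0.251
grasp_force: 25.0
```

```bash
python3 - <<'E'
from h import *
s=env.sense();print(s["tool_pos"],s["opening"]*94,s["grasp_force"],s["contact_force"])
p=np.load("p.npy")
q=s["tool_pos"]+R.from_quat(s["orientation"]).apply([0,0,.18])
H=cs(p,[.075,0,.12]);u=R.from_euler("z",-.21).apply([1,0,0])
r0=(q-H);a0=np.arctan2(r0[2],-(r0@u));rad=np.hypot(r0[2],r0@u)
y=np.array([.208,.978,0])
for i,ph in enumerate(np.linspace(a0,1.86+.2344,21)):
    th=.12*(ph-a0); g=H-u*rad*np.cos(ph)+[0,0,rad*np.sin(ph)]
    g+= (q-H)-((q-H)@u)*u-[0,0,(q-H)[2]]
    Rt=R.from_rotvec(y*th)*R.from_quat(s["orientation"]); tcp=g-Rt.apply([0,0,.18])
    print(i,round(ph-.2344,2),((tcp-s["tool_pos"])/.06).round(2),(y*np.degrees(th)/10).round(2))
E
```

```text
[ 0.44728032 -0.22214462  0.35974221] 23.54733713020246 25.00093549489975 [-2.53996194 -9.92520106 -0.30715055]
0 0.21 [0. 0. 0.] [0. 0. 0.]
1 0.3 [ 0.12 -0.02  0.17] [0.01 0.06 0.  ]
2 0.38 [ 0.24 -0.05  0.32] [0.02 0.11 0.  ]
3 0.46 [ 0.39 -0.08  0.47] [0.04 0.17 0.  ]
4 0.54 [ 0.54 -0.11  0.61] [0.05 0.22 0.  ]
5 0.63 [ 0.7  -0.15  0.74] [0.06 0.28 0.  ]
6 0.71 [ 0.88 -0.19  0.86] [0.07 0.33 0.  ]
7 0.79 [ 1.06 -0.23  0.96] [0.08 0.39 0.  ]
8 0.87 [ 1.25 -0.27  1.05] [0.09 0.44 0.  ]
9 0.96 [ 1.45 -0.31  1.12] [0.11 0.5  0.  ]
10 1.04 [ 1.65 -0.35  1.18] [0.12 0.55 0.  ]
11 1.12 [ 1.86 -0.4   1.23] [0.13 0.61 0.  ]
12 1.2 [ 2.07 -0.44  1.26] [0.14 0.66 0.  ]
13 1.28 [ 2.28 -0.49  1.27] [0.15 0.72 0.  ]
14 1.37 [ 2.49 -0.53  1.27] [0.16 0.77 0.  ]
15 1.45 [ 2.71 -0.58  1.25] [0.18 0.83 0.  ]
16 1.53 [ 2.92 -0.62  1.22] [0.19 0.89 0.  ]
17 1.61 [ 3.12 -0.67  1.17] [0.2  0.94 0.  ]
18 1.7 [ 3.33 -0.71  1.1 ] [0.21 1.   0.  ]
19 1.78 [ 3.53 -0.75  1.03] [0.22 1.05 0.  ]
20 1.86 [ 3.72 -0.79  0.93] [0.24 1.11 0.  ]
```

Request:
servo_tool:
  series: "1 0.06 -0.03 0.09 0 0 0;1 0.12 -0.05 0.17 0 0.06 0;1 0.24 -0.08 0.32 0.02 0.11 0;1 0.39 -0.11 0.47 0.04 0.17 0;1 0.54 -0.14 0.61 0.05 0.22 0;1 0.7 -0.18 0.74 0.06 0.28 0;1 0.88 -0.22 0.86 0.07 0.33 0;1 1.06 -0.26 0.96 0.08 0.39 0;1 1.25 -0.3 1.05 0.09 0.44 0;1 1.45 -0.34 1.12 0.11 0.5 0;1 1.65 -0.38 1.18 0.12 0.55 0"

```text
t: 6.1
tool_pos: [0.5472, -0.2438, 0.4315]
orientation: [0.993, -0.103, -0.049, -0.006]
contact_force: [-2.8, 4.1, 2.5]
opening: 0.255
grasp_force: 25.0
```

Request:
servo_tool:
  series: "1 0.21 -0.05 0.05 0.01 0.06 0;1 0.42 -0.09 0.08 0.02 0.11 0;1 0.63 -0.14 0.09 0.03 0.17 0;1 0.84 -0.18 0.09 0.04 0.22 0;1 1.06 -0.23 0.07 0.06 0.28 0;1 1.27 -0.27 0.04 0.07 0.34 0;1 1.47 -0.32 -0.01 0.08 0.39 0;1 1.68 -0.36 -0.08 0.09 0.45 0;1 1.88 -0.4 -0.15 0.1 0.5 0;1 2.07 -0.44 -0.25 0.12 0.56 0;1 2.07 -0.44 -0.25 0.12 0.56 0"

```text
t: 7.48
tool_pos: [0.6719, -0.2696, 0.4177]
orientation: [0.99, -0.102, -0.095, -0.011]
contact_force: [7.3, 4.2, 10.5]
opening: 0.252
grasp_force: 25.0
```

```bash
python3 - <<'E'
from h import *
s=env.sense();print(s["tool_pos"],s["orientation"],s["opening"]*94,s["grasp_force"],s["contact_force"],s["joint_pos"].round(2))
print("grasp",s["tool_pos"]+R.from_quat(s["orientation"]).apply([0,0,.18]), "exp",fl(np.load("p.npy"),.134,0,.032), [fl([*np.load("p.npy")[:3],f],.134,0,.032).round(3) for f in(1.6,1.86)])
a=env.camera("side")[60:300,300:620]
b=env.camera("top")[140:380,330:570]
cv2.imwrite("pics/c2.png",np.hstack([cv2.resize(a,(460,345),interpolation=2),cv2.resize(b,(340,345),interpolation=2)]))
for cam in("side","top"):
    for n in("tab_grip","grey_plate","color_plate","flap_grip"):print(cam,n,[(np.round(x["xy"],1).tolist(),round(x["p"],2)) for x in env.mark_of(cam,n)][:3])
E
```

```text
[ 0.67189523 -0.2696113   0.41772352] [ 0.9901635  -0.10187652 -0.0953244  -0.01052051] 23.659378669054295 25.00362753868103 [ 7.32767803  4.19693658 10.46802951] [-0.43  0.75  0.83 -0.04  1.75  1.34]
grasp [ 0.63830185 -0.2623651   0.24103459] exp [ 0.44627006 -0.22139757  0.17748095] [array([ 0.603, -0.257,  0.253]), array([ 0.636, -0.264,  0.239])]
side tab_grip [([405.0, 178.9], 0.74)]
side grey_plate [([404.5, 178.9], 0.62)]
side color_plate []
side flap_grip [([420.1, 260.2], 0.94), ([350.6, 100.6], 0.82), ([378.5, 158.7], 0.58)]
top tab_grip []
top grey_plate [([149.0, 295.5], 0.62)]
top color_plate [([426.8, 281.6], 0.38)]
top flap_grip [([473.6, 197.6], 0.89), ([390.3, 172.8], 0.7), ([327.0, 335.8], 0.66)]
```

View pics/c2.png

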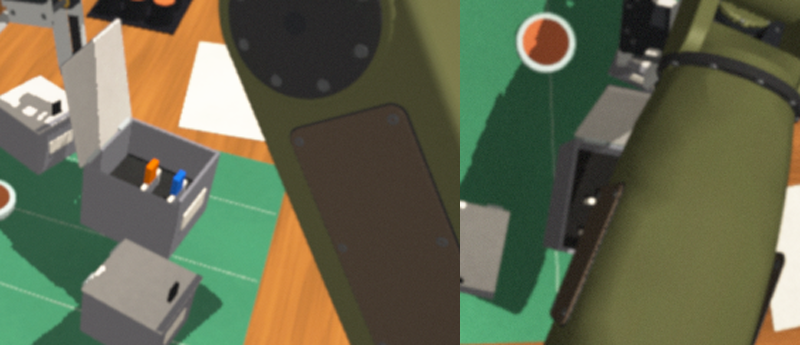

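Flap is right back at about 1.85 rad. In the enlarged side crop the orange tab is at (152,172), in the slot nearer the hinge, and the blue tab is at (178,183) in the front slot. I'll release the fin, retreat upwards and look at the tabs.

Request:
servo_tool:
  series: "-1 0 0 0 0 0 0;-1 0 0 0 0 0 0;-0.1 0 0 0 0 0 0;-0.1 0.08 0 0.6 0 0 0;-0.1 0.1 0 1.4 0 0 0;-0.1 0.1 0 1.4 0 0 0;-0.1 -0.8 0.2 1.4 -0.1 -0.5 0;-0.1 -1.7 0.4 1.4 -0.24 -1.1 0;-0.1 -2.6 0.6 1.3 -0.24 -1.1 0;-0.1 -3.6 0.8 1.0 -0.24 -1.1 0;-0.1 -3.6 0.8 0.4 -0.24 -1.1 0;-0.1 -3.6 0.8 0.4 -0.24 -1.1 0"

```text
t: 9.48
tool_pos: [0.4538, -0.2224, 0.4375]
orientation: [0.995, -0.104, -0.003, -0.001]
contact_force: [0.1, 0.5, 0.9]
opening: 0.548
grasp_force: 0.0
```

```bash
python3 - <<'E'
from h import *
s=env.sense();print(s["t"],s["tool_pos"],s["orientation"],s["opening"]*94,s["contact_force"],s["joint_pos"].round(2))
c=cal("wrist");np.save("w2.npy",np.array([c[2],c[3]]))
im=env.camera("wrist");cv2.imwrite("pics/wrist2.png",im)
for n in("tab_grip","color_plate","grey_plate"):print(n,[(np.round(x["xy"],1).tolist(),round(x["p"],2)) for x in env.mark_of("wrist",n)][:3],[(np.round(x["extent"],1).tolist(),round(x["p"],2)) for x in env.find_in("wrist",n)][:3])
p=np.load("p.npy");print(proj(c,[cs(p,[-.001,0,.1]),cs(p,[-.001,0,.112]),cs(p,[-.045,0,.112])]))
E
```

```text
9.475 [ 0.45383406 -0.22242367  0.43753019] [ 9.94623618e-01 -1.03514997e-01 -2.80846214e-03 -7.85775629e-04] 51.523918713851025 [0.05241295 0.45893855 0.87360678] [-0.53  0.18  1.6  -0.    1.37  1.25]
tab_grip [([325.0, 175.6], 0.69)] [([284.6, 165.4, 359.1, 183.9], 0.55)]
color_plate [([321.3, 171.3], 0.95)] [([289.2, 164.0, 361.9, 188.0], 0.73)]
grey_plate [([323.1, 211.8], 0.69)] [([288.0, 214.7, 359.5, 245.8], 0.58)]
[[325.58531663 178.85816757]
 [325.7124076  180.37217255]
 [324.60340551 238.47552134]]
```

View pics/wrist2.png

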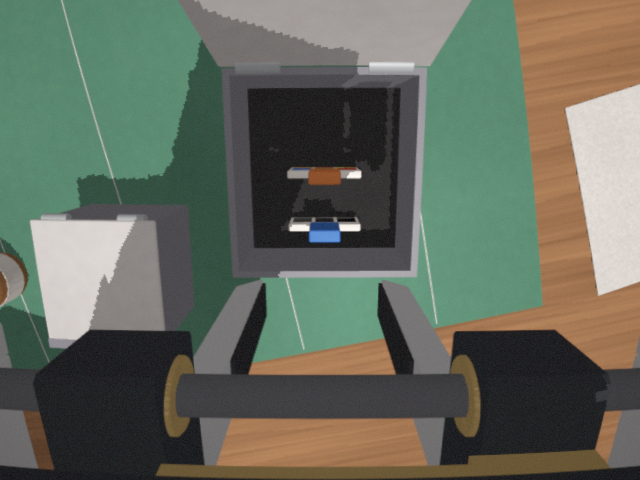

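Wrist view: the orange tab's top is at (324,176) with the panel at (289-361,173), and the blue tab is at (324,232). I'll triangulate the orange tab with the side view.

```bash
python3 - <<'E'
from h import *
c=cal("wrist");S=cal("side")
im=cv2.imread("pics/wrist2.png");h=cv2.cvtColor(im,cv2.COLOR_BGR2HSV)
m=((h[...,0]>4)&(h[...,0]<18)&(h[...,1]>150)&(h[...,2]>60)).astype(np.uint8);m[:150]=0;m[200:]=0;m[:,:280]=0;m[:,370:]=0
ys,xs=np.nonzero(m);print("wrist",xs.min(),xs.max(),ys.min(),ys.max(),xs.mean(),ys.mean())
si=env.camera("side");h=cv2.cvtColor(si,cv2.COLOR_BGR2HSV)
m=((h[...,0]>4)&(h[...,0]<18)&(h[...,1]>170)&(h[...,2]>90)).astype(np.uint8);m[:165]=0;m[195:]=0;m[:,:385]=0;m[:,425:]=0
y2,x2=np.nonzero(m);print("side",x2.min(),x2.max(),y2.min(),y2.max(),len(x2))
if len(x2): print(tri([(c,(xs.mean(),ys.mean())),(S,(x2.mean(),y2.mean()))]))
print("top edge mid",onz(c,(xs.mean(),ys.mean()),.112),"pred",cs(np.load("p.npy"),[-.001,0,.112]))
s=env.sense();print(s["tool_pos"])
E
```

```text
wrist 308 354 167 184 325.0735294117647 175.61580882352942
side 400 409 171 187 109
(array([ 0.49762297, -0.23364453,  0.09357576]), [np.float64(0.0012706771185830407), np.float64(0.0012706771185831498)])
top edge mid [ 0.50033232 -0.23347968  0.112     ] pred [ 0.49425828 -0.23226609  0.112     ]
[ 0.45509983 -0.22263149  0.43976785]
```

Request:
servo_tool:
  series: "-0.1 0.73 -0.18 0 0 0 0;-0.1 0.73 -0.18 0 0 0 0;-0.1 0.73 -0.18 -0.7 0 0 0;-0.1 0.73 -0.18 -1.4 0 0 0;-0.1 0.73 -0.18 -2.0 0 0 0;-0.1 0.73 -0.18 -2.4 0 0 0;-0.1 0.73 -0.18 -2.6 0 0 0;-0.1 0.73 -0.18 -2.6 0 0 0;-0.1 0.73 -0.18 -2.6 0 0 0"

```text
t: 11.0
tool_pos: [0.4986, -0.2335, 0.2846]
orientation: [0.995, -0.103, -0.0, 0.0]
contact_force: [0.2, -0.8, 0.7]
opening: 0.552
grasp_force: 0.0
```

```bash
python3 - <<'E'
from h import *
s=env.sense();print(s["t"],s["tool_pos"],s["orientation"],s["opening"]*94,s["contact_force"])
c=cal("wrist");im=env.camera("wrist");cv2.imwrite("pics/wrist3.png",im[100:480,120:520])
q=s["tool_pos"]+R.from_quat(s["orientation"]).apply([0,0,.18]);print(q,proj(c,q))
E
```

```text
11.0 [ 0.49863233 -0.23346759  0.28458967] [ 9.94666687e-01 -1.03140640e-01 -1.05397559e-04  4.22957702e-04] 51.877706374777624 [ 0.18840966 -0.75776705  0.681686  ]
[ 0.49857888 -0.23361513  0.10458974] [[324.62128342 316.06623333]]
```

View pics/wrist3.png

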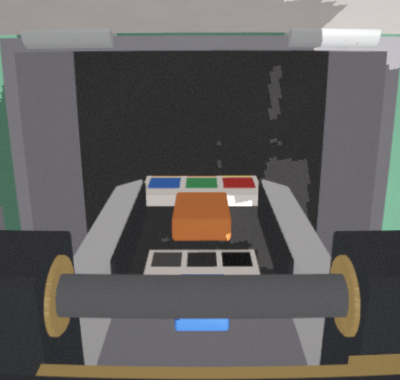

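The orange tab is centred between the fingers at crop (202,215), with colour patches showing on the hinge side. I'll close and lift.

Request:
servo_tool:
  series: "1 0 0 0 0 0 0;1 0 0 0 0 0 0;1 0 0 0 0 0 0;1 0 0 0 0 0 0;1 0 0 0 0 0 0;1 0 0 0 0 0 0;1 0 0 0.15 0 0 0;1 0 0 0.4 0 0 0;1 0 0 0.75 0 0 0;1 0 0 1.1 0 0 0"
  force: 30

```text
t: 12.3
tool_pos: [0.4984, -0.2333, 0.3511]
orientation: [0.995, -0.103, -0.001, 0.0]
contact_force: [0.3, -0.0, -1.1]
opening: 0.253
grasp_force: 30.0
```

```bash
python3 - <<'E'
from h import *
s=env.sense();print(s["t"],s["tool_pos"],s["opening"]*94,s["grasp_force"],s["contact_force"])
for cam in("side","top"):
    im=env.camera(cam)
    for n in("camera","lens"):
        print(cam,n,[(np.round(x["xy"],1).tolist(),round(x["p"],2)) for x in env.mark_of(cam,n)][:3],[(np.round(x["extent"],1).tolist(),round(x["p"],2)) for x in env.find_in(cam,n)][:2])
    cv2.imwrite(f"pics/{cam}4.png",im)
a=cv2.imread("pics/side0.png")[280:400,140:260];b=cv2.imread("pics/top0.png")[135:235,130:230]
cv2.imwrite("pics/c4.png",np.hstack([cv2.resize(a,(400,400),interpolation=2),cv2.resize(b,(400,400),interpolation=2)]))
E
```

```text
12.3 [ 0.49841036 -0.23333666  0.35114531] 23.817022952339148 29.999447464942932 [ 0.32040752 -0.03784988 -1.0859224 ]
side camera [([217.1, 359.8], 0.98), ([400.6, 171.3], 0.72)] [([156.0, 286.7, 246.4, 393.4], 0.87)]
side lens [([223.3, 325.7], 0.93)] [([153.9, 291.1, 245.0, 395.5], 0.67), ([396.3, 146.2, 417.0, 188.7], 0.39)]
top camera [([196.2, 199.0], 0.97)] [([142.8, 155.0, 222.0, 220.9], 0.77)]
top lens [([179.4, 210.4], 0.57)] []
```

View pics/c4.png

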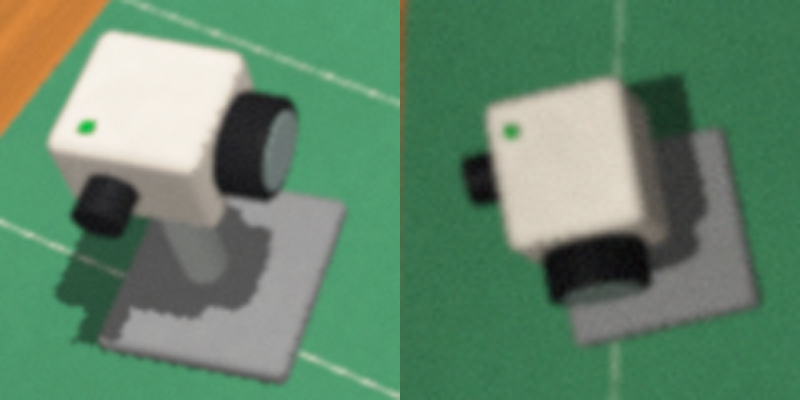

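The lens faces the robot, with its front disc at crop (278,150) in the side view and (600,295) in the top view. The green lamp is on the housing's back corner. I'll fit the camera's pose.

```bash
python3 - <<'E'
from h import *
T=cal("top");S=cal("side")
t=lambda x,y:(130+(x-400)/4-.4,135+y/4-.4); s=lambda x,y:(140+x/3.333-.35,280+y/3.333-.35)
o=[(T,t(580,342),[-.05,.05,.014],1),(T,t(757,300),[-.05,-.05,.014],1),(T,t(722,130),[.05,-.05,.014],1),
(S,s(345,203),[-.05,-.05,.014],1),(S,s(288,375),[-.05,.05,.014],1),(S,s(100,340),[.05,.05,.014],1),
(T,t(488,105),[.035,.032,.178],2),(T,t(617,78),[.035,-.032,.178],2),(T,t(640,240),[-.035,-.032,.178],2),(T,t(511,248),[-.035,.032,.178],2),
(S,s(106,32),[.035,-.032,.178],2),(S,s(243,55),[-.035,-.032,.178],2),(S,s(50,145),[.035,.032,.178],2),(S,s(278,148),[-.046,0,.15],0),(T,(179.9,209.8),[-.046,0,.15],0),(S,(223.6,326.3),[-.046,0,.15],0),(S,(216.6,360),[0,0,0],0),(T,(196,198.5),[0,0,0],0)]
def w(p,v,k):
    v=np.array(v)+([p[3],0,0] if k==1 else [p[4],0,0] if k==2 else [0,0,0]); return cs(p,v)
f=lambda p:np.concatenate([proj(c,w(p,v,k))[0]-uv for c,uv,v,k in o])
r=least_squares(f,[.685,.25,.1,0,0],loss="soft_l1");p=r.x;print(p.round(4),r.fun.reshape(-1,2).round(1).tolist());np.save("cam.npy",p)
L=cs(p,[-.046,0,.15]);P=cs(p,[-.146,0,.15]);print("lens",L,"patch",P,"foot",p[3])
st=env.sense();q=st["orientation"];a=2*np.arctan2(q[1],q[0]);print("tool yaw",a,"turn deg",np.degrees(p[2]-a))
G=cs(p,[-.146-.003,0,.205]);print("grasp pt",G)
# tab location from side now
im=cv2.imread("pics/side4.png");h=cv2.cvtColor(im,cv2.COLOR_BGR2HSV);
E
```

```text
[0.6822 0.2574 0.2048 0.0084 0.0093] [[-2.3, 1.9], [-0.3, 2.0], [-0.7, -0.9], [1.6, -1.9], [-0.6, 0.1], [-0.9, -0.8], [-2.7, 0.7], [-0.4, -0.5], [1.1, -3.6], [-1.6, 2.4], [0.5, -3.1], [3.1, -2.5], [-1.6, -0.8], [1.3, -0.1], [-0.6, -1.2], [0.8, -2.3], [-2.5, 3.5], [-2.9, 0.4]]
lens [0.63719136 0.24801425 0.15      ] patch [0.5392807  0.22767948 0.15      ] foot 0.008368135668005755
tool yaw -0.20660759161524062 turn deg 23.570533013877085
grasp pt [0.53634338 0.22706944 0.205     ]
```

Request:
servo_tool:
  series: "1 0 0 0.6 0 0 0;1 0 0 1.2 0 0 0;1 0 0 1.8 0 0 0;1 0 0 1.8 0 0 0;1 0.1 0.8 1.8 0 0 0.2;1 0.2 1.6 1.8 0 0 0.5;1 0.3 2.4 1.8 0 0 0.8;1 0.3 3.2 1.8 0 0 1.1;1 0.4 4 1.8 0 0 1.4;1 0.4 4.7 1.8 0 0 1.7;1 0.4 5.3 1.8 0 0 2;1 0.4 5.8 1.8 0 0 2.35"

```text
t: 14.3
tool_pos: [0.5224, 0.1161, 0.4559]
orientation: [0.995, 0.103, -0.002, 0.0]
contact_force: [0.9, -0.7, -1.2]
opening: 0.257
grasp_force: 30.0
```

Request:
servo_tool:
  series: "1 0 0 0 0 0 0;1 0 0 0 0 0 0;1 0.1 0.7 0 0 0 0;1 0.2 1.4 0 0 0 0;1 0.2 1.87 0 0 0 0;1 0.2 1.87 0 0 0 0;1 0.2 1.87 -0.4 0 0 0;1 0.2 1.87 -0.8 0 0 0;1 0.2 1.87 -1.15 0 0 0;1 0.2 1.87 -1.15 0 0 0;1 0.2 1.87 -1.15 0 0 0"

```text
t: 15.68
tool_pos: [0.5348, 0.226, 0.3895]
orientation: [0.995, 0.101, -0.0, 0.0]
contact_force: [-1.0, 0.1, -1.2]
opening: 0.249
grasp_force: 30.0
```

```bash
python3 - <<'E'
from h import *
s=env.sense();print(s["t"],s["tool_pos"],s["orientation"],s["opening"]*94,s["grasp_force"],s["contact_force"])
q=s["orientation"];print("yaw",2*np.arctan2(q[1],q[0]),"grasp",s["tool_pos"]+R.from_quat(q).apply([0,0,.18]))
a=env.camera("side");b=env.camera("top");w=env.camera("wrist")
cv2.imwrite("pics/side5.png",a);cv2.imwrite("pics/top5.png",b)
for cam in("side","wrist","top"):
  for n in("patch_center","lens","tab_grip","color_plate"):print(cam,n,[(np.round(x["xy"],1).tolist(),round(x["p"],2)) for x in env.mark_of(cam,n)][:2])
p=np.load("cam.npy");P=cs(p,[-.146,0,.15]);print([proj(cal(c),P)[0].round(1) for c in("side","wrist","top")])
k=lambda i:cv2.resize(i,(400,300),interpolation=cv2.INTER_AREA)
cv2.imwrite("pics/c5.png",np.vstack([np.hstack([cv2.resize(a[220:400,120:360],(400,300),interpolation=2),cv2.resize(b[120:300,100:340],(400,300),interpolation=2)]),np.hstack([k(w),k(a)])]))
E
```

```text
15.675 [0.53475307 0.22602696 0.38947617] [ 9.94883926e-01  1.01024243e-01 -2.30626571e-04  1.54094733e-04] 23.41674612721029 29.999491274356842 [-1.00012492  0.10946973 -1.19111932]
yaw 0.2023937623482857 grasp [0.53467608 0.22596338 0.2094762 ]
side patch_center [([288.4, 338.5], 0.7)]
side lens [([222.1, 324.6], 0.8)]
side tab_grip [([291.9, 317.3], 0.49)]
side color_plate [([292.7, 347.6], 0.67)]
wrist patch_center [([316.5, 271.5], 0.94), ([321.9, 318.4], 0.33)]
wrist lens [([321.5, 67.4], 0.97)]
wrist tab_grip [([395.9, 312.7], 0.3)]
wrist color_plate [([324.7, 259.3], 0.68)]
top patch_center []
top lens [([182.2, 211.1], 0.95)]
top tab_grip []
top color_plate []
[array([289. , 335.7]), array([323.6, 264.9]), array([189.9, 262.1])]
```

View pics/c5.png

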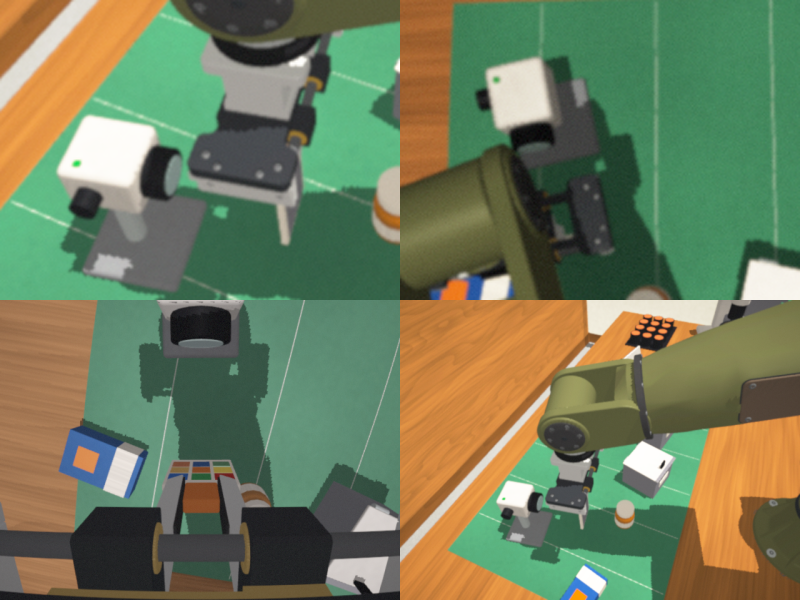

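The patches face the lens (wrist quadrant: patches at (202,468), lens at (200,343)), and nothing is touching the camera. I'll make one numerical check of lens and patch centre with the new views.

```bash
python3 - <<'E'
from h import *
W,S,T=cal("wrist"),cal("side"),cal("top");p=np.load("cam.npy")
L,e=tri([(W,(321.5,67.4)),(S,(222.8,325.5)),(T,(181.2,210.5))]);P,e2=tri([(W,(316.5,271.5)),(S,(288.4,338.5))])
print("lens",L,e,"patch",P,e2,"model lens",cs(p,[-.046,0,.15]))
s=env.sense();q=R.from_quat(s["orientation"]);m=s["tool_pos"]+q.apply([0.003,0,.18+.0596]);print("patch by arm",m)
for l in(L,cs(p,[-.046,0,.15])):
  for a in(m,P):print(R.from_euler("z",-p[2]).apply(a-l).round(4))
E
```

```text
lens [0.63875495 0.24837901 0.14353868] [np.float64(0.002671985786675265), np.float64(0.0020374232624595944), np.float64(0.004560646892069387)] patch [0.53655218 0.23212635 0.15287501] [np.float64(0.0014655519978677412), np.float64(0.0014655519978676718)] model lens [0.63719136 0.24801425 0.15      ]
patch by arm [0.53701672 0.22730577 0.14883739]
[-1.039e-01  1.000e-04  5.300e-03]
[-0.1034  0.0049  0.0093]
[-1.023e-01  1.000e-04 -1.200e-03]
[-0.1018  0.0049  0.0029]
```

All values are well inside tolerance, so I'm handing in.

```bash
python3 -c "
from bench import env
print(env.hand_in())"
```

```text
the job is handed in; nothing more can be done
None
```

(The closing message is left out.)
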